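# Seat a price-board blank in the drilling jig and throw the toggle clamp

## Robot

A 6-joint arm with a two-finger parallel gripper is mounted at the origin on the work surface. World frame = base frame: x ahead of the robot, y to its left, z up, the work surface at z = 0. Lengths are in m, angles in rad, forces in N, time in s.
With the tool pointing down it reaches from about 0.325 to 0.9 m from the base axis. Payload 3.5 kg.
Tool frame: the origin (TCP) lies on the centre line of the jaws, within the pads' length; the fingertips stand 14 mm ahead of it and the grasp point (between the pads) lies 5 mm behind it (manip.nose_length is the distance from the TCP to the fingertips, in m); x points along the fingers, z is the direction in which the jaws open and shut, and the axes are right-handed (so a half turn about x gives the same grasp; the last joint's range is limited). The gripper opens to 85 mm and grips with 20 to 120 N. Pads are 22 mm wide; open, the fingers measure 114 mm over their backs; the gripper's body (76 mm by 85 mm) begins 54 mm behind the grasp point. The pads swing forward as they close: fully open they stand 13 mm farther back than shut.
Start: joints at [1.184, 0.276, -0.026, 1.268, 0, 1.467], TCP at [0.175, 0.6, 0.245] pointing down, gripper open.
Joint ranges: [-3.12, 3.12], [-0.85, 1.88], [-1.08, 1.24], [-1.95, 2.15], [-1.57, 1.53], [-3.14, 3.14]. Speed limits (rad/s): [2.57, 2.57, 3.14, 3.14, 3.14, 3.14].

## Interface

Orientations are given as a rotation vector (axis times angle).
In Python, from rig import manip gives the robot as it stands. The module is installed in compiled form; this text tells all that it offers.
- The arm moves only by the tool step_arm, never from a script. Its argument "moves" is a list of rows, each a list of 7 numbers: the opening, from -1 (shut) to 1 (fully open), then the shift along the tool's x, y, z in mm, then the turn, a rotation vector about the tool's x, y, z in degrees. A call has 1 to 10 rows; each row shifts and turns the commanded pose from where the row before left it, along the tool's axes as they then stand; what a row does not reach is not made up. A row lasts 1/12 s, in which the tool goes at most 41.7 mm and 7.16 degrees, less where a joint would pass 70% of its speed; a pose out of reach is approached as far as the arm can. A call with a gripper value outside its range is refused whole. The fingers move at their own pace and stop on an object; the grip force is fixed at half the most. Time passes only in rows, so rows that do not move let the fingers close. It gives the time, the measured TCP pose, the force and the opening at its end, in the units of the state.
- manip.state(): the state, without advancing time (a new reading comes with each control period).
- manip.capture(name): name is "scene" or "side" or "wrist"; returns the picture (480x640x3 uint8, red, green, blue); there is no depth.
- manip.camera_params(name): a dict with "intrinsics" (3x3 intrinsics, pixels), "k1" (the pictures are not rectified: a ray, as slopes to the right and down, at radius r is drawn at 1 + k1 r^2 times it, then the intrinsics apply), "rvec" (rotation vector, rad) and "tvec" (3), from world to camera coordinates, as OpenCV has them. Camera axes: x right, y down, z forward; pixel columns grow to the right and rows downward; lengths in m; the calibration is good to about 2 mm. A picture is of the moment at which its call begins: read the wrist's pose just before it. camera_params takes no time and is no camera call; for the wrist camera it gives the pose at the moment of the call.
- manip.close_job(): hands the job in, once; it reports no verdict.
The state is a dict: "t": time; "joints": joint angles; "joint_vel": joint speeds; "joint_torque": joint torques, N m; "tool_pos": TCP position; "ee_rot": TCP orientation; "ft_force": force on the tool from outside, world axes, zero at the start; "torque": the same for the moment, N m; "width": finger opening in m.
Only numpy, scipy, OpenCV 4.12 (cv2) and the standard library are available. Lean on these libraries where they do the work, as an engineer would, in place of code of your own. Each camera call takes 0.05 s, during which the arm holds its last target. There are 200 camera calls.

## Task

The orange price-board blank lies loose in the drilling jig. With the fingertips, slide it along the jig's board until it is hard up against both the aluminium side fence and the steel end stop under the drill bush, then push the red clamp handle over and down until it snaps past centre and locks the blank down. Nothing is to be picked up or lifted, and everything else on the counter stays where it is.

Things in the scene. Friction and masses are not known exactly. Their poses are not given: they have to be found in the camera images.
- jig: drilling jig, fixed: plywood board 250 x 240 x 18 mm carrying fence, end stop, drill bush and toggle clamp. Origin at table level under the working area; x runs along the side fence towards the end stop, y square to the fence and towards it, z up (turned up to 17 degrees from the robot's axes). The board covers x -140 to +110, y -120 to +120 mm; its top is at z 18 mm.
- fence (a point): aluminium side fence on the jig, an upright strip: this point is the middle of its stop face's top edge, at jig y +30, z 30 mm (12 mm above the board). The face looks to jig -y and runs from jig x -65 to +70 mm.
- end_stop (a point): dark steel end-stop block on the jig: this point is the middle of its stop face's top edge, at jig x +70, y -5, z 41 mm. The face looks to jig -x and runs from jig y -38 to +30 mm.
- drill_bush (a point): top of the brass drill bush, at jig x 57, y -5, z 50 mm, in a steel plate that juts from the end stop back over the board to jig x +46 mm, y -27 to +17 mm, top at z 47, under side at z 41 mm: 5 mm clear of the blank's top
- clamp_base (a point): top middle of the toggle clamp's steel base behind the fence, at jig x 0, y 79, z 54 mm; the base covers jig x -30 to +30, y 47 to 111 mm
- blank: the orange-faced plywood price-board blank, 120 (x) x 70 (y) x 18 mm, about 0.12 kg, loose and flat on the jig's board, top at z 36 mm. Origin at the centre of its under side. It starts short of both stops and up to 9 degrees askew, long side roughly along the fence, long axis x towards the end stop. Seated against both stops its origin is at jig x +10, y -5 mm, in line with the jig's axes.
- handle_pivot (a point): the pin that joins the red handle to the clamp's holding arm, at jig x 0. It starts at jig y 82, z 50 mm and travels to y 64, z 72 mm as the clamp closes.
- handle_grip (a point): centre of the red grip's pressing place, 105 mm from handle_pivot on the handle's middle line; the grip is 22 wide (jig x), 16 thick and covers 45 to 135 mm from the pivot. Open, at jig y 112, z 150 mm, the handle 73 degrees up from level, leaning away from the fence. Closing, it swings in the jig's y-z plane towards +y and down, to lie level (about 5 degrees under), this point at jig y 169, z 62 mm.
- handle_end (a point): middle of the red grip's free end, 135 mm from handle_pivot: open at jig y 121, z 179 mm, locked at jig y 199, z 59 mm, past the board's edge. Push on the grip's side that faces the fence, higher than the holding arm's top, follow it over and press down on top of it.
- clamp_arm: the clamp's steel holding arm with foot and handle on it, 14 mm wide (jig x), about 80 mm long; origin on its hinge at jig x 0, y 60, z 50 mm. Open it stands nearly upright, its end at z 130 mm, foot towards jig -y (nearest at jig y 30 mm). As the handle goes over it comes down across the fence and sets its foot on the blank.
- handle (a joint): angle in rad by which the handle has folded out from the holding arm: 0 open (as it starts), about 2.4 when the foot meets the blank, 2.68 at dead centre, 2.74 locked on its stop. Pushing the grip takes 1 to 2 N (stiff pivots: it stays where it is left), about 3 N just before dead centre; beyond it snaps down and stays.
- foot: black rubber foot, 18 mm across, 11 mm tall, on the spindle at the end of the holding arm; origin at the centre of its pressing face. Locked, it presses on the blank with about 12 N at jig x 0, y -5 mm.
- drilled_board: bystander: a finished yellow-faced board like the blank (120 x 70 x 18 mm) with a hole, loose on the counter to the open side of the jig (jig y about -190 to -220 mm); origin at the centre of its under side
- pencil: bystander: stub of a flat red carpenter's pencil, 80 x 14 x 8 mm, loose on the jig's far corner beside the clamp; origin at the centre of its under side
- roll_green: bystander: fluorescent green label roll standing on end, 60 mm across, 60 mm tall; origin at the centre of its under side
- roll_pink: bystander: pink label roll standing on end, 56 mm across, 50 mm tall; origin at the centre of its under side
- roll_orange: bystander: orange label roll standing on end, 64 mm across, 45 mm tall; origin at the centre of its under side
- tape_roll: bystander: roll of amber packing tape lying flat, 100 mm across, 48 mm tall; origin at the centre of its under side
- dust_brush: bystander: wooden hand brush lying on the counter, under 50 mm tall; origin under its middle
- cordless_drill: bystander: blue cordless drill lying on its side, about 225 x 210 mm, 64 mm tall; origin under its motor housing
There are look-alikes about, which are no part of the job. What is shaped like the blank but black or purple is not meant.

How it is judged:
By the outcome, as a careful person would: the job done as asked, in the order asked, and still so for the second after the job is handed in, with the robot touching nothing.
It also fails if it takes over 61 s, if anything falls off the work surface, if the arm or the gripper's body presses on something with over 40 N, if the wrist force passes 120 N, or if a joint passes its speed limit or range.

## Working session

There is one attempt and no reset: what is moved stays moved. The work goes in short steps, Python scripts to look and compute and a tool call to move; the robot and the scene stay as the last step left them, time stands still between calls to the robot, and variables do not carry over. Pictures are saved under pics/ and viewed, about 8 in all and at most 12, crops included, and the job is handed in when it is done.

Besides the shell and the picture viewer there is one more tool, called after "Request:" by a JSON object that holds its "method" and its "body". step_arm: Moves the arm, as the interface text tells. Its arguments: {"type":"object","properties":{"moves":{"type":"array","items":{"type":"array","items":{"type":"number"}}}},"required":["moves"]}

```bash
mkdir -p pics; cat > h.py <<'E'
import numpy as np, cv2
from rig import manip
def cam(n):
    p=manip.camera_params(n); R=cv2.Rodrigues(np.array(p["rvec"],float))[0]
    return np.array(p["intrinsics"],float),p["k1"],R,np.array(p["tvec"],float).ravel()
def ray(c,uv):
    K,k1,R,t=c
    q=cv2.undistortPoints(np.array([[uv]],float),K,np.array([k1,0,0,0.]))[0,0]
    return -R.T@t, R.T@np.array([q[0],q[1],1.])
def onz(c,uv,z):
    o,d=ray(c,uv); return o+d*(z-o[2])/d[2]
def proj(c,P):
    K,k1,R,t=c
    return cv2.projectPoints(np.array(P,float).reshape(-1,3),cv2.Rodrigues(R)[0],t,K,np.array([k1,0,0,0.]))[0][:,0]
def shot(n,f):
    im=manip.capture(n)[:,:,::-1].copy(); cv2.imwrite(f"pics/{f}.png",im); return im
E
python3 - <<'E'
from h import *
s=manip.state(); print(s)
print(manip.nose_length)
for n in("scene","side","wrist"):
    c=cam(n); print(n,c[0][0,0],c[1],-c[2].T@c[3],c[2][2]); shot(n,n+"0")
E
```

```text
{'t': 0.0, 'joints': array([ 1.18361155e+00,  2.77141405e-01, -2.79147364e-02,  1.26800743e+00,
        2.31171042e-05,  1.46741326e+00]), 'joint_vel': array([ 0.00087175,  0.00038992,  0.00014888, -0.00082805, -0.00077209,
        0.00028289]), 'joint_torque': array([-1.67500384e-03, -4.45510626e+01,  2.95200580e+01,  1.64327107e-02,
       -1.38390569e-04, -6.29488824e-06]), 'tool_pos': array([0.17470737, 0.59928847, 0.24413851]), 'ee_rot': array([-0.99887631,  1.33220183,  0.99697015]), 'ft_force': array([0.55365648, 0.2053462 , 0.4811896 ]), 'torque': array([ 0.02496007,  0.0233739 , -0.02354188]), 'width': 0.0852849901264844}
0.014
scene 523.47509083673 -0.05707976718384832 [1.01958643 0.75575759 1.02739023] [-0.36901922 -0.59358159 -0.7151823 ]
side 545.6891649014423 -0.04472292435741642 [ 0.40283202 -0.9492137   1.262896  ] [ 0.09190895  0.63700122 -0.76536409]
wrist 420.218711061057 -0.09991800597544322 [0.09697646 0.62309331 0.37178656] [ 0.29956108 -0.08833766 -0.94997875]
```

View pics/scene0.png

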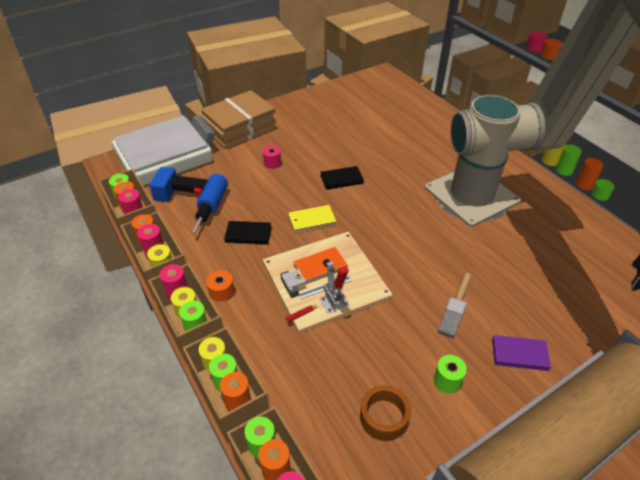

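View pics/side0.png

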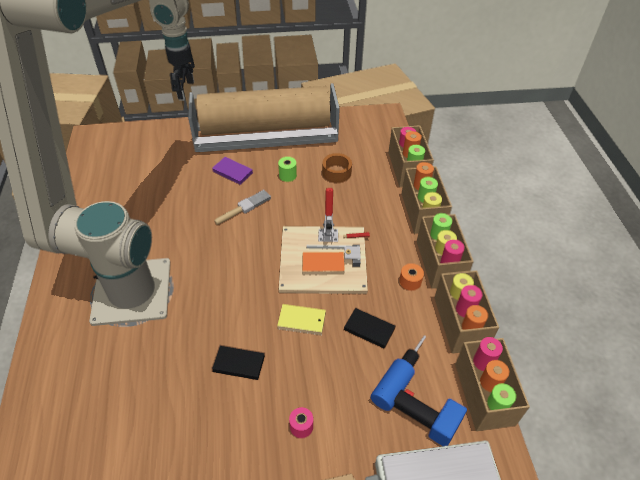

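The blank is the orange rectangle on the pale jig board, at scene (322,263) and side (323,262). The look-alikes are black at scene (248,232) and (342,177), purple at (521,352), and the yellow drilled board at (312,217). Next I measure the board and the blank.

```bash
cat > m.py <<'E'
from h import *
def quad(m,n=4):
    cs=cv2.findContours(m,cv2.RETR_EXTERNAL,cv2.CHAIN_APPROX_NONE)[0]
    c=max(cs,key=cv2.contourArea); return c
def masks(im,win):
    x0,y0,x1,y1=win; w=np.zeros(im.shape[:2],np.uint8); w[y0:y1,x0:x1]=255
    hsv=cv2.cvtColor(im,cv2.COLOR_BGR2HSV)
    org=cv2.inRange(hsv,(5,190,150),(16,255,255))&w
    wood=cv2.inRange(hsv,(10,30,150),(28,150,255))&w
    return org,wood
E
python3 - <<'E'
from m import *
for n,win in(("scene",(255,225,400,335)),("side",(270,215,375,300))):
    im=cv2.imread(f"pics/{n}0.png"); c=cam(n)
    org,wood=masks(im,win)
    oc=quad(org); wc=quad(cv2.morphologyEx(wood,cv2.MORPH_CLOSE,np.ones((5,5))))
    for nm,k,z in(("blank",oc,.036),("board",wc,.018)):
        P=np.array([onz(c,p[0]+0.0,z)[:2] for p in k])
        r=cv2.minAreaRect((P*1000).astype(np.float32)); print(n,nm,cv2.contourArea(k),r)
        if nm=="board": print(np.round(cv2.boxPoints(r)),[tuple(map(int,p)) for p in proj(c,np.c_[cv2.boxPoints(r)/1000,np.full(4,.018)])])
a=cv2.imread("pics/scene0.png")[215:345,245:405]; b=cv2.imread("pics/side0.png")[180:300,270:390]
cv2.imwrite("pics/crop0.png",np.hstack([cv2.resize(a,(480,390),interpolation=cv2.INTER_CUBIC),cv2.resize(b,(312,390)[:1]+(390,),interpolation=cv2.INTER_CUBIC)]))
E
```

```text
scene blank 725.5 ((548.4739990234375, 18.785200119018555), (70.11937713623047, 116.57242584228516), 83.7741928100586)
scene board 4980.5 ((553.02490234375, 52.49803161621094), (254.3084716796875, 256.20654296875), 82.39573669433594)
[[409. -57.]
 [663. -90.]
 [697. 162.]
 [443. 195.]] [(348, 229), (260, 258), (298, 333), (395, 297)]Traceback (most recent call last):
  File "<stdin>", line 5, in <module>
  File "m.py", line 4, in quad
    c=max(cs,key=cv2.contourArea); return c
ValueError: max() iterable argument is empty
```

```bash
python3 - <<'E'
from m import *
s=manip.state(); R=cv2.Rodrigues(s["ee_rot"])[0]; print(np.round(R,3))
c=cam("wrist"); print("cam in tool",R.T@(-c[2].T@c[3]-s["tool_pos"]), "cam axes in tool",np.round(R.T@c[2].T,2))
im=cv2.imread("pics/side0.png"); c=cam("side")
hsv=cv2.cvtColor(im,cv2.COLOR_BGR2HSV); print("hsv blank",hsv[262,323],"wood",hsv[283,300],hsv[240,290])
E
python3 - <<'E'
from m import *
for n,win in(("scene",(255,225,400,335)),("side",(270,215,375,300))):
    im=cv2.imread(f"pics/{n}0.png"); c=cam(n)
a=cv2.imread("pics/scene0.png")[215:345,245:405]; b=cv2.imread("pics/side0.png")[180:300,270:390]
cv2.imwrite("pics/crop0.png",np.hstack([cv2.resize(a,(440,358),interpolation=cv2.INTER_CUBIC),cv2.resize(b,(358,358),interpolation=cv2.INTER_CUBIC)]))
E
```

```text
[[-0.001 -0.96   0.28 ]
 [-0.002  0.28   0.96 ]
 [-1.     0.    -0.002]]
cam in tool [-0.12751235  0.08131963  0.00075645] cam axes in tool [[-0.   -0.31  0.95]
 [-0.   -0.95 -0.31]
 [ 1.   -0.    0.  ]]
hsv blank [ 10 175 221] wood [ 19  64 224] [ 18  69 223]
```

View pics/crop0.png

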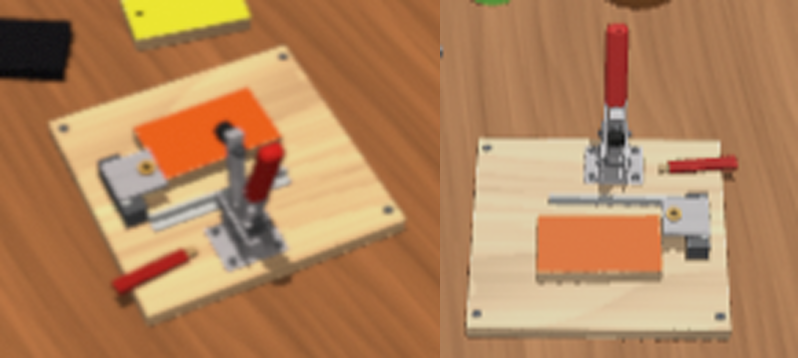

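Request:
{"method": "step_arm", "body": {"moves": [[-1, -35, 0, 0, 0, 0, 0], [-1, -35, 0, 0, 0, 0, 0], [-1, 0, -27.5, -27.5, 0, 0, 0], [-1, 0, -27.5, -27.5, 0, 0, 0], [-1, 0, -27.5, -27.5, 0, 0, 0], [-1, 0, -27.5, -27.5, 0, 0, 0], [-1, 0, -27.5, -27.5, 0, 0, 0], [-1, 0, -27.5, -27.5, 0, 0, 0], [-1, 0, -27.5, -27.5, 0, 0, 0], [-1, 0, -27.5, -27.5, 0, 0, 0]]}}

```text
t: 0.98
tool_pos: [0.3248, 0.3254, 0.3151]
ee_rot: [-0.998, 1.33, 0.998]
ft_force: [1.2, 0.6, 0.4]
width: -0.0002
```

Request:
{"method": "step_arm", "body": {"moves": [[-1, 0, -27.5, -27.5, 0, 0, 0], [-1, 0, -27.5, -27.5, 0, 0, 0], [-1, 0, -27.5, -27.5, 0, 0, 0], [-1, 0, -27.5, -27.5, 0, 0, 0], [-1, 0, -27.5, -27.5, 0, 0, 0], [-1, 0, -27.5, -27.5, 0, 0, 0], [-1, 0, -27.5, -27.5, 0, 0, 0], [-1, 0, -27.5, -27.5, 0, 0, 0], [-1, 0, -27.5, -27.5, 0, 0, 0], [-1, 0, -27.5, -27.5, 0, 0, 0]]}}

```text
t: 1.82
tool_pos: [0.5119, -0.0158, 0.3151]
ee_rot: [-0.997, 1.33, 0.998]
ft_force: [0.6, 0.1, 0.2]
width: -0.0003
```

Request:
{"method": "step_arm", "body": {"moves": [[-1, 0, -27.5, -27.5, 0, 0, 0], [-1, 0, -27.5, -27.5, 0, 0, 0], [-1, 0, 0, 0, -7, 0, 0], [-1, 0, 0, 0, -7, 0, 0], [-1, 0, 0, 0, -7, 0, 0]]}}

```text
t: 2.23
tool_pos: [0.549, -0.083, 0.3145]
ee_rot: [-1.272, 1.168, 1.274]
ft_force: [0.2, -0.3, 0.5]
width: -0.0003
```

```bash
python3 -c "
from h import *
s=manip.state();print(s['t'],s['joints'].round(3),s['tool_pos'].round(4));print(cv2.Rodrigues(s['ee_rot'])[0].round(3))"
```

```text
2.2333 [-0.267  0.125 -0.068  1.38   0.    -0.354] [ 0.549  -0.083   0.3145]
[[-0.002 -0.996 -0.087]
 [ 0.    -0.087  0.996]
 [-1.     0.001  0.001]]
```

Request:
{"method": "step_arm", "body": {"moves": [[-1, 0, 0, 0, -7, 0, 0], [-1, 0, 0, 0, -7, 0, 0], [-1, 0, 0, 0, -7, 0, 0], [-1, 0, 0, 0, -7, 0, 0], [-1, 0, 0, 0, -7, 0, 0], [-1, 0, 0, 0, -7, 0, 0], [-1, 0, 0, 0, -7, 0, 0], [-1, 0, 0, 0, -7, 0, 0], [-1, 0, 0, 0, -7, 0, 0], [-1, 0, 0, 0, -7, 0, 0]]}}

```text
t: 3.07
tool_pos: [0.5487, -0.0819, 0.3149]
ee_rot: [-2.082, 0.272, 2.083]
ft_force: [-0.1, -0.8, 0.2]
width: 0.0002
```

Request:
{"method": "step_arm", "body": {"moves": [[-1, 0, 0, 0, -7, 0, 0], [-1, 0, 0, 0, 0, 0, 0], [-1, 0, 0, 0, 0, 0, 0]]}}

```text
t: 3.32
tool_pos: [0.5488, -0.082, 0.315]
ee_rot: [-2.144, 0.158, 2.146]
ft_force: [0.6, 0.2, -0.2]
width: 0.0002
```

```bash
python3 - <<'E'
from m import *
s=manip.state();print(s['t'],s['joints'].round(3),s['tool_pos'].round(4));print(cv2.Rodrigues(s['ee_rot'])[0].round(3))
c=cam("wrist"); im=shot("wrist","wrist1"); np.savez("w1.npz",K=c[0],k=c[1],R=c[2],t=c[3]); shot("scene","scene1")
hsv=cv2.cvtColor(im,cv2.COLOR_BGR2HSV)
wood=cv2.inRange(hsv,(12,30,150),(28,110,255)); org=cv2.inRange(hsv,(5,150,120),(15,255,255))
for m,z in((wood,.018),(org,.036)):
    cs=cv2.findContours(cv2.morphologyEx(m,cv2.MORPH_OPEN,np.ones((3,3))),cv2.RETR_EXTERNAL,cv2.CHAIN_APPROX_NONE)[0]
    for k in sorted(cs,key=cv2.contourArea)[-3:]:
        P=np.array([onz(c,p[0],z)[:2] for p in k]); print(cv2.contourArea(k),cv2.boundingRect(k),cv2.minAreaRect((P*1000).astype(np.float32)))
E
```

```text
3.3167 [-0.265  0.124 -0.068  1.38   0.    -1.688] [ 0.5488 -0.082   0.315 ]
[[-0.001 -0.147 -0.989]
 [ 0.    -0.989  0.147]
 [-1.    -0.     0.001]]
1406.0 (218, 246, 59, 52) ((638.200927734375, 3.5799522399902344), (60.78307342529297, 61.4806022644043), 83.33075714111328)
5904.0 (214, 195, 197, 50) ((558.4761962890625, -44.697303771972656), (52.98778533935547, 206.1827392578125), 82.42008209228516)
5957.5 (337, 267, 108, 108) ((487.2903137207031, 93.9345703125), (133.30328369140625, 122.88835144042969), 88.82782745361328)
6349.5 (275, 246, 116, 65) ((546.5643310546875, 18.17368507385254), (69.1749038696289, 119.64750671386719), 83.71324920654297)
33859.0 (436, 231, 204, 249) ((255.41439819335938, 163.970947265625), (232.3647003173828, 489.2635498046875), 48.36943435668945)
128200.0 (0, 0, 640, 407) ((558.9871215820312, -40.486907958984375), (453.9891357421875, 674.2741088867188), 81.59624481201172)
```

View pics/wrist1.png

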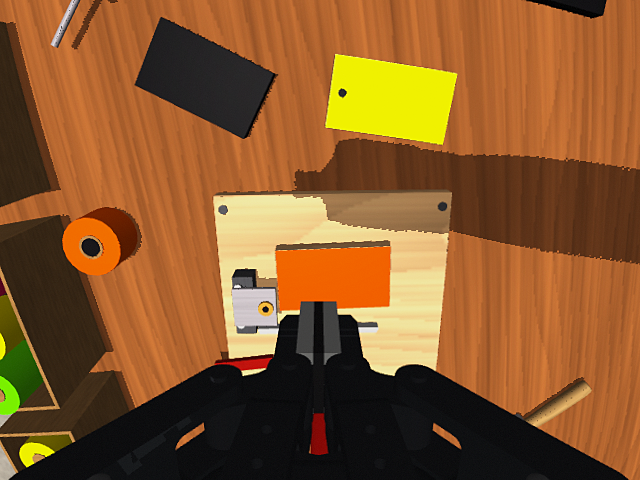

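The wrist view is upside down, with image up pointing to world -y. It shows the orange blank at (333,275), the brass bush at (265,309), the end stop left of the blank, the yellow drilled board at (391,98) and a black look-alike at (205,78). The pencil is at (245,363). I get the jig frame from the bush, the plate corners and the screw heads.

```bash
python3 - <<'E'
from m import *
w=np.load("w1.npz"); c=(w["K"],float(w["k"]),w["R"],w["t"]); im=cv2.imread("pics/wrist1.png"); hsv=cv2.cvtColor(im,cv2.COLOR_BGR2HSV)
def cen(m,win):
    x0,y0,x1,y1=win; q=np.zeros_like(m); q[y0:y1,x0:x1]=m[y0:y1,x0:x1]
    k=max(cv2.findContours(q,cv2.RETR_EXTERNAL,cv2.CHAIN_APPROX_NONE)[0],key=cv2.contourArea); return k
yel=cv2.inRange(hsv,(15,120,120),(30,255,255)); b=cen(yel,(255,300,278,320)); (bx,by),r=cv2.minEnclosingCircle(b); print("bush px",bx,by,r)
B=onz(c,(bx,by),.050)*1000; print("bush",B)
dark=cv2.inRange(hsv,(0,0,0),(180,255,110)); S=[]
for win in((215,203,231,219),(434,199,451,215)):
    k=cen(dark,win); u,_=cv2.minEnclosingCircle(k); S.append(onz(c,u,.018)*1000); print(u,S[-1])
d=S[0]-S[1]; ang=np.degrees(np.arctan2(d[1],d[0])); print("screws dist",np.hypot(*d[:2]),"ang",ang)
gray=cv2.inRange(hsv,(90,0,150),(180,60,255)); k=cen(gray,(225,280,285,340)); P=np.array([onz(c,p[0],.047)[:2]*1000 for p in k],np.float32); print("plate",cv2.minAreaRect(P))
# board -y top edge, near edge pixels (dark side to light top) via contour of wood+shaded
wood=cv2.inRange(hsv,(12,20,80),(28,125,255)); k=cen(cv2.morphologyEx(wood,cv2.MORPH_CLOSE,np.ones((5,5))),(205,185,460,300)); P=np.array([onz(c,p[0],.018)[:2]*1000 for p in k],np.float32)
for a in (ang,-7.6):
    a=np.radians(a); ex=np.array([np.cos(a),np.sin(a)]); ey=np.array([-ex[1],ex[0]])
    print("board ext x",(P@ex).min(),(P@ex).max(),"y min",(P@ey).min()); O=B[:2]-57*ex+5*ey; print("origin from bush",O,"in that frame ex,ey:",O@ex,O@ey)
    for s in S: print("screw jig",(s[:2]-O)@ex,(s[:2]-O)@ey)
    bl=np.array([546.56,18.17]); print("blank jig",(bl-O)@ex,(bl-O)@ey)
crop=im[180:350,205:465]; cv2.imwrite("pics/crop1.png",cv2.resize(crop,(780,510),interpolation=cv2.INTER_NEAREST))
E
```

```text
bush px 265.0 308.5 7.500100135803223
bush [621.16891901  34.94902192  50.        ]
(222.6999969482422, 209.3000030517578) [650.37272789 -69.08197046  18.        ]
(442.0, 206.0) [422.9674393  -38.96216979  18.        ]
screws dist 229.3912981578124 ang -7.544903014949731
plate ((632.92626953125, 34.04191589355469), (43.671260833740234, 45.26325225830078), 81.89497375488281)
board ext x 414.93379362240694 663.382545300981 y min -1.0949145800302005
origin from bush [565.31892579  47.39001295] in that frame ex,ey: 554.2020850003304 121.20787996654613
screw jig 99.61056726855288 -104.29576721399378
screw jig -129.7807308892595 -104.2957672139938
blank jig -14.759836116801832 -31.43013985530727
board ext x 414.8551534626218 663.3471377544549 y min -0.5375621950474297
origin from bush [565.33091516  47.44371387] in that frame ex,ey: 554.0900541592983 121.79557261581482
screw jig 99.70603272510871 -104.25474597441405
screw jig -129.68515937131374 -104.47533407156158
blank jig -14.73438709038762 -31.49913359051148
```

View pics/crop1.png

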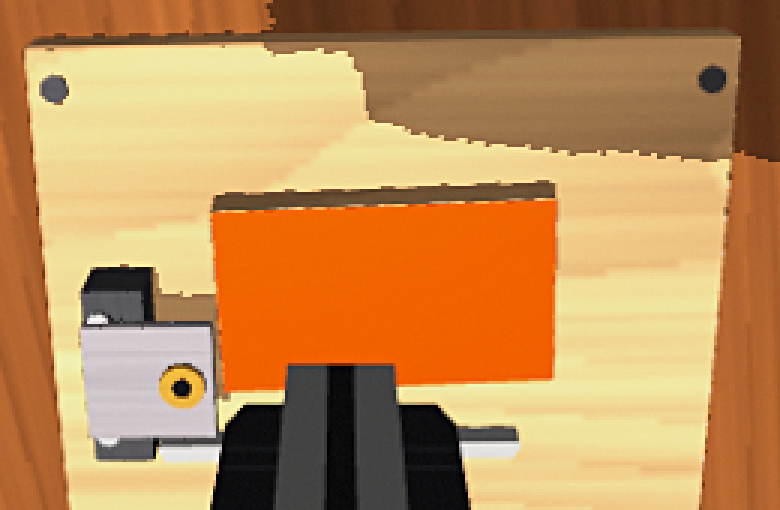

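Request:
{"method": "step_arm", "body": {"moves": [[0.2, 0, -17, 8, -0.9, 0, 0], [0.2, 0, -18, 8, 0, 0, 0], [0.2, 38, 0, 0, 0, 0, 0], [0.2, 38, 0, 0, 0, 0, 0], [0.2, 38, 0, 0, 0, 0, 0], [0.2, 38, 0, 0, 0, 0, 0], [0.2, 38, 0, 0, 0, 0, 0], [0.2, 38, 0, 0, 0, 0, 0], [0.2, 30, 0, 0, 0, 0, 0], [0.2, 12, 0, 0, 0, 0, 0]]}}

```text
t: 4.25
tool_pos: [0.5339, -0.0444, 0.0406]
ee_rot: [-2.145, 0.139, 2.162]
ft_force: [-1.0, 0.5, -0.3]
width: 0.0512
```

Request:
{"method": "step_arm", "body": {"moves": [[0.2, 8, 0, 0, 0, 0, 0], [0.2, 0, 0, 0, 0, 0, 0], [0.2, 0, 0, 0, 0, 0, 0], [0.2, 0, 0, 0, 0, 0, 0]]}}

```text
t: 4.58
tool_pos: [0.5395, -0.0455, 0.0389]
ee_rot: [-2.158, 0.14, 2.152]
ft_force: [0.7, -0.5, -0.2]
width: 0.0511
```

```bash
cat > j.py <<'E'
from m import *
a=np.radians(-7.55); EX=np.array([np.cos(a),np.sin(a)]); EY=np.array([-EX[1],EX[0]]); O=np.array([565.3,47.4])
def jig(p): p=np.asarray(p)[:2]*1000-O; return np.round([p@EX,p@EY],1)
def st():
    s=manip.state(); R=cv2.Rodrigues(s["ee_rot"])[0]; f=s["ft_force"]
    print("t",round(s["t"],2),"jig",jig(s["tool_pos"]),"z",round(s["tool_pos"][2]*1000,1),"yaw err",round(np.degrees(np.arctan2(-R[1,2],-R[0,2]))+7.55,2),"Fjig",np.round([f[:2]@EX,f[:2]@EY,f[2]],1),"w",s["width"])
def meas(n="wrist"):
    c=cam(n); im=shot(n,f"{n}_{int(manip.state()['t']*100)}"); hsv=cv2.cvtColor(im,cv2.COLOR_BGR2HSV); return c,im,hsv
E
python3 -c "
from j import *
st()"
```

```text
t 4.58 jig [-13.3 -95.5] z 38.9 yaw err 0.16 Fjig [ 0.7 -0.4 -0.2] w 0.051086021796976445
```

Request:
{"method": "step_arm", "body": {"moves": [[0.2, 2, -6, 0, 0, 0, 0], [0.2, 0, -6, 0, 0, 0, 0], [0.2, 0, -4, 0, 0, 0, 0], [0.2, 0, -4, 0, 0, 0, 0], [0.2, 0, -4, 0, 0, 0, 0], [0.2, 0, -4, 0, 0, 0, 0], [0.2, 0, -4, 0, 0, 0, 0], [0.2, 0, -3, 0, 0, 0, 0], [0.2, 0, -2, 0, 0, 0, 0], [0.2, 0, 0, 0, 0, 0, 0]]}}

```text
t: 5.42
tool_pos: [0.5426, -0.0079, 0.0352]
ee_rot: [-2.155, 0.137, 2.155]
ft_force: [-0.1, -0.3, -0.4]
width: 0.051
```

```bash
python3 -c "
from j import *
st(); meas('wrist')
im=manip.state()
import glob;print(glob.glob('pics/wrist_*'))"; cp pics/wrist_*.png pics/p1.png
```

```text
t 5.42 jig [-15.2 -57.8] z 35.2 yaw err 0.22 Fjig [-0.  -0.3 -0.4] w 0.05101583907407346
['pics/wrist_541.png']
```

View pics/p1.png

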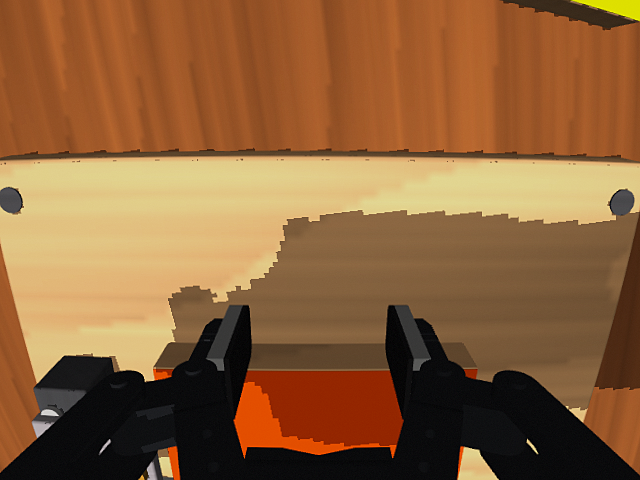

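The view shows the open fingertips at (230,345) and (405,345) against the blank's near edge, which runs along rows 343 to 371. I measure that edge.

```bash
python3 -c "
from j import *
c=cam('wrist')
for u in((156,370),(477,371),(153,371)): print(jig(onz(c,u,.036)))
for u in((10,200),(622,201)): print('screw',jig(onz(c,u,.018)))
for u in((166,344),(470,344)): print('bottom edge',jig(onz(c,u,.018)))"
```

```text
[ 42.9 -45.3]
[-74.1 -45.2]
[ 44.1 -44.8]
screw [  99.3 -104.8]
screw [-129.6 -105.1]
bottom edge [ 45.2 -44.9]
bottom edge [-77.6 -45.3]
```

Request:
{"method": "step_arm", "body": {"moves": [[0.2, 0, -2, 0, 0, 0, 0], [0.2, 0, -1.5, 0, 0, 0, 0], [0.2, 0, -1, 0, 0, 0, 0], [0.2, 0, -0.5, 0, 0, 0, 0], [0.2, 0, -0.5, 0, 0, 0, 0], [0.2, 0, 0, 0, 0, 0, 0]]}}

```text
t: 5.97
tool_pos: [0.5433, -0.0029, 0.0353]
ee_rot: [-2.155, 0.138, 2.155]
ft_force: [-0.5, -0.6, -0.7]
width: 0.0512
```

Request:
{"method": "step_arm", "body": {"moves": [[0.2, 0, -1, 0, 0, 0, 0], [0.2, 0, 0, 0, 0, 0, 0]]}}

```text
t: 6.13
tool_pos: [0.5435, -0.0019, 0.0353]
ee_rot: [-2.155, 0.138, 2.155]
ft_force: [-0.1, 0.7, 0.4]
width: 0.0516
```

```bash
python3 -c "
from j import *
st()"
```

```text
t 6.13 jig [-15.1 -51.7] z 35.3 yaw err 0.19 Fjig [-0.2  0.6  0.4] w 0.05159789521147295
```

No contact force yet, so I creep on towards the fence.

Request:
{"method": "step_arm", "body": {"moves": [[0.2, 0, -0.7, 0, 0, 0, 0], [0.2, 0, 0, 0, 0, 0, 0]]}}

```text
t: 6.3
tool_pos: [0.5434, -0.0018, 0.0353]
ee_rot: [-2.155, 0.14, 2.156]
ft_force: [0.2, -2.0, -0.4]
width: 0.0517
```

Request:
{"method": "step_arm", "body": {"moves": [[0.2, 0, -0.7, 0, 0, 0, 0], [0.2, 0, 0, 0, 0, 0, 0]]}}

```text
t: 6.47
tool_pos: [0.5434, -0.0016, 0.0353]
ee_rot: [-2.155, 0.142, 2.156]
ft_force: [-0.9, -5.1, 0.5]
width: 0.0515
```

Request:
{"method": "step_arm", "body": {"moves": [[0.2, 0, -0.7, 0, 0, 0, 0], [0.2, 0, 0, 0, 0, 0, 0]]}}

```text
t: 6.63
tool_pos: [0.5434, -0.0015, 0.0354]
ee_rot: [-2.155, 0.145, 2.157]
ft_force: [-3.2, -7.0, 1.1]
width: 0.0512
```

```bash
python3 -c "
from j import *
st(); meas('wrist')
hsv=cv2.cvtColor(cv2.imread(sorted(__import__('glob').glob('pics/wrist_6*'))[-1]),cv2.COLOR_BGR2HSV); c=cam('wrist')
org=cv2.inRange(hsv,(3,150,80),(15,255,255))
for u in range(170,470,30):
    col=np.where(org[330:400,u]>0)[0]
    if len(col): print(u,330+col[0],jig(onz(c,(u,329.5+col[0]),.036)))
"
```

```text
t 6.63 jig [-15.3 -51.4] z 35.4 yaw err 0.12 Fjig [-2.3 -7.3  1.1] w 0.051178961297111615
170 368 [ 37.5 -39.9]
260 369 [  4.6 -40.2]
290 370 [ -6.2 -39.8]
320 370 [-16.9 -39.9]
350 370 [-27.7 -39.9]
380 369 [-38.4 -40.2]
```

Request:
{"method": "step_arm", "body": {"moves": [[-1, -1, 10, 0, 0, 0, 0], [-1, -1, 15, 0, 0, 0, 0], [-1, -1, 0, 15, 0, 0, 0], [-1, 0, 0, 25, 0, 0, 0], [-1, 0, 0, 25, 0, 0, 0], [-1, 0, 0, 25, 0, 0, 0], [-1, 0, -20, 0, 0, 0, 0], [-1, 0, -20, 0, 0, 0, 0], [-1, 0, -20, 0, 0, 0, 0], [-1, 0, -9.5, 0, 0, 0, 0]]}}

```text
t: 7.52
tool_pos: [0.4606, 0.0576, 0.0386]
ee_rot: [-2.156, 0.134, 2.154]
ft_force: [-0.0, -0.7, 0.8]
width: -0.0
```

Request:
{"method": "step_arm", "body": {"moves": [[-1, 0, 0, 0, 0, 0, 0], [-1, 0, 0, -4, 0, 0, 0], [-1, 0, 0, -4, 0, 0, 0], [-1, 0, 0, 0, 0, 0, 0]]}}

```text
t: 7.85
tool_pos: [0.4697, 0.0539, 0.0386]
ee_rot: [-2.156, 0.14, 2.153]
ft_force: [0.3, -0.4, 1.2]
width: 0.0001
```

```bash
python3 -c "
from j import *
st()"
```

```text
t 7.85 jig [-95.7  -6.1] z 38.6 yaw err 0.13 Fjig [ 0.4 -0.3  1.2] w 9.571908157080951e-05
```

Request:
{"method": "step_arm", "body": {"moves": [[-1, 0, 0, -3, 0, 0, 0], [-1, 0, 0, -3, 0, 0, 0], [-1, 0, 0, -3, 0, 0, 0], [-1, 0, 0, -3, 0, 0, 0], [-1, 0, 0, -3, 0, 0, 0], [-1, 0, 0, -3, 0, 0, 0], [-1, 0, 0, -3, 0, 0, 0], [-1, 0, 0, -3, 0, 0, 0], [-1, 0, 0, -1.5, 0, 0, 0], [-1, 0, 0, 0, 0, 0, 0]]}}

```text
t: 8.68
tool_pos: [0.4943, 0.0515, 0.0384]
ee_rot: [-2.156, 0.138, 2.154]
ft_force: [-0.0, -0.1, -0.2]
width: 0.0002
```

Request:
{"method": "step_arm", "body": {"moves": [[-1, 0, 0, -1, 0, 0, 0], [-1, 0, 0, -1, 0, 0, 0], [-1, 0, 0, 0, 0, 0, 0]]}}

```text
t: 8.93
tool_pos: [0.4955, 0.0512, 0.0384]
ee_rot: [-2.155, 0.138, 2.155]
ft_force: [-0.7, -1.0, -0.4]
width: -0.0002
```

Request:
{"method": "step_arm", "body": {"moves": [[-1, 0, 0, -1, 0, 0, 0], [-1, 0, 0, 0, 0, 0, 0]]}}

```text
t: 9.1
tool_pos: [0.4965, 0.0511, 0.0384]
ee_rot: [-2.155, 0.138, 2.155]
ft_force: [-0.7, 0.3, -0.7]
width: -0.0001
```

```bash
python3 -c "
from j import *
st()"
```

```text
t 9.1 jig [-68.7  -5.4] z 38.4 yaw err 0.19 Fjig [-0.8  0.2 -0.7] w -5.8016408299397765e-05
```

Request:
{"method": "step_arm", "body": {"moves": [[-1, 0, 0, -1, 0, 0, 0], [-1, 0, 0, -1, 0, 0, 0], [-1, 0, 0, 0, 0, 0, 0]]}}

```text
t: 9.35
tool_pos: [0.4987, 0.0508, 0.0383]
ee_rot: [-2.155, 0.139, 2.155]
ft_force: [-0.7, -0.1, 0.4]
width: 0.0001
```

Request:
{"method": "step_arm", "body": {"moves": [[-1, 0, 0, -1, 0, 0, 0], [-1, 0, 0, 0, 0, 0, 0]]}}

```text
t: 9.52
tool_pos: [0.4996, 0.0506, 0.0384]
ee_rot: [-2.155, 0.139, 2.155]
ft_force: [0.3, 0.2, 0.8]
width: 0.0001
```

Request:
{"method": "step_arm", "body": {"moves": [[-1, 0, 0, -1, 0, 0, 0], [-1, 0, 0, 0, 0, 0, 0]]}}

```text
t: 9.68
tool_pos: [0.5006, 0.0505, 0.0383]
ee_rot: [-2.155, 0.139, 2.155]
ft_force: [-0.3, -0.7, 0.1]
width: -0.0001
```

Request:
{"method": "step_arm", "body": {"moves": [[-1, 0, 0, -1, 0, 0, 0], [-1, 0, 0, 0, 0, 0, 0]]}}

```text
t: 9.85
tool_pos: [0.5016, 0.0504, 0.0383]
ee_rot: [-2.155, 0.139, 2.155]
ft_force: [0.6, -0.9, 0.5]
width: 0.0002
```

Request:
{"method": "step_arm", "body": {"moves": [[-1, 0, 0, -1, 0, 0, 0], [-1, 0, 0, 0, 0, 0, 0]]}}

```text
t: 10.02
tool_pos: [0.5025, 0.0503, 0.0383]
ee_rot: [-2.155, 0.139, 2.155]
ft_force: [-0.8, 0.1, -0.4]
width: -0.0001
```

```bash
python3 - <<'E'
from j import *
st(); a=meas('scene')[1][235:300,265:345]; b=meas('side')[1][230:290,275:370]; w=meas('wrist')[1]
cv2.imwrite("pics/c2.png",np.hstack([cv2.resize(w,(400,300)),np.vstack([cv2.resize(a,(400,300),interpolation=cv2.INTER_CUBIC)])]))
for n,im in(("scene",a),("side",b)):
    c=cam(n); off={"scene":(265,235),"side":(275,230)}[n]
    hsv=cv2.cvtColor(im,cv2.COLOR_BGR2HSV); m=cv2.inRange(hsv,(4,150,150),(15,255,255))
    k=max(cv2.findContours(m,cv2.RETR_EXTERNAL,cv2.CHAIN_APPROX_NONE)[0],key=cv2.contourArea)
    P=np.array([jig(onz(c,p[0]+np.array(off),.036)) for p in k]); print(n,P.min(0),P.max(0))
E
```

```text
t 10.02 jig [-62.6  -5.4] z 38.3 yaw err 0.19 Fjig [-0.8  0.  -0.4] w -0.0001405043051760249
scene [ -71.1 -173.8] [ 105.4 -108. ]
side [-48.4 -44.7] [69.5 23. ]
```

View pics/c2.png

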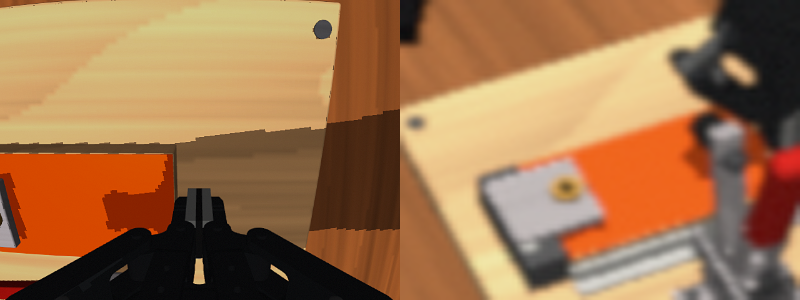

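```bash
python3 - <<'E'
from j import *
import glob; c=cam('wrist'); im=cv2.imread(sorted(glob.glob('pics/wrist_10*'))[-1]); hsv=cv2.cvtColor(im,cv2.COLOR_BGR2HSV); m=cv2.inRange(hsv,(3,150,60),(15,255,255))
for v in range(255,360,20):
    r=np.where(m[v,200:300]>0)[0]; print(v,200+r[-1],jig(onz(c,(200.5+r[-1],v),.036))) if len(r) else 0
for u in range(30,270,60):
    r=np.where(m[220:300,u]>0)[0]; print(u,jig(onz(c,(u,219.5+r[0]),.036)))
print(jig(onz(c,(322*1.6,29*1.6),.018)))
E
```

```text
255 276 [-49.7 -36.5]
275 277 [-49.8 -29.3]
295 277 [-49.6 -21.9]
315 278 [-49.7 -14.2]
335 277 [-49.1  -6.2]
355 273 [-47.4   2.1]
30 [ 36.  -39.4]
90 [ 13.6 -39.5]
150 [ -7.5 -39.6]
210 [-27.8 -39.4]
[-129.3 -104.4]
```

Request:
{"method": "step_arm", "body": {"moves": [[-1, 0, 0, -1, 0, 0, 0], [-1, 0, 0, 0, 0, 0, 0]]}}

```text
t: 10.33
tool_pos: [0.5027, 0.0502, 0.0382]
ee_rot: [-2.153, 0.138, 2.157]
ft_force: [-3.0, 0.4, 1.5]
width: 0.0002
```

Request:
{"method": "step_arm", "body": {"moves": [[-1, 0, 0, -1, 0, 0, 0], [-1, 0, 0, 0, 0, 0, 0]]}}

```text
t: 10.5
tool_pos: [0.5028, 0.0502, 0.038]
ee_rot: [-2.152, 0.138, 2.158]
ft_force: [-5.0, -0.1, 3.5]
width: 0.0001
```

Request:
{"method": "step_arm", "body": {"moves": [[-1, 0, 0, 6, 0, 0, 0], [-1, 0, 0, 9, 0, 0, 0], [-1, 0, 25, 0, 0, 0, 0], [-1, 0, 25, 0, 0, 0, 0], [-1, 0, 25, 0, 0, 0, 0], [0.2, 2, 0, -26, 0, 0, 0], [0.2, 0, 0, -30, 0, 0, 0], [0.2, 0, 0, -30, 0, 0, 0], [0.2, 0, -6, 0, 0, 0, 0], [0.2, 0, -6, 0, 0, 0, 0]]}}

```text
t: 11.33
tool_pos: [0.569, -0.022, 0.0369]
ee_rot: [-2.158, 0.14, 2.151]
ft_force: [-0.6, 0.0, 0.2]
width: 0.0514
```

Request:
{"method": "step_arm", "body": {"moves": [[0.2, 0, -5, 0, 0, 0, 0], [0.2, 0, -4, 0, 0, 0, 0], [0.2, 0, -3, 0, 0, 0, 0], [0.2, 0, -2, 0, 0, 0, 0], [0.2, 0, -1, 0, 0, 0, 0], [0.2, 0, 0, 0, 0, 0, 0]]}}

```text
t: 11.83
tool_pos: [0.5682, -0.0063, 0.0364]
ee_rot: [-2.155, 0.138, 2.155]
ft_force: [-0.4, 0.3, -0.3]
width: 0.0513
```

```bash
python3 -c "
from j import *
st()"
```

```text
t 11.83 jig [  9.9 -52.9] z 36.4 yaw err 0.22 Fjig [-0.5  0.2 -0.3] w 0.05127457918753193
```

Request:
{"method": "step_arm", "body": {"moves": [[0.2, 0, -1, 0, 0, 0, 0], [0.2, 0, -0.7, 0, 0, 0, 0], [0.2, 0, 0, 0, 0, 0, 0]]}}

```text
t: 12.08
tool_pos: [0.5688, -0.0051, 0.0363]
ee_rot: [-2.155, 0.139, 2.155]
ft_force: [-0.2, -0.6, 0.9]
width: 0.0512
```

Request:
{"method": "step_arm", "body": {"moves": [[0.2, 0, -0.7, 0, 0, 0, 0], [0.2, 0, -0.7, 0, 0, 0, 0], [0.2, 0, 0, 0, 0, 0, 0]]}}

```text
t: 12.33
tool_pos: [0.5688, -0.005, 0.0364]
ee_rot: [-2.155, 0.144, 2.156]
ft_force: [-1.3, -4.2, 2.4]
width: 0.0507
```

```bash
python3 -c "
from j import *
st()"
```

```text
t 12.33 jig [ 10.3 -51.4] z 36.4 yaw err 0.12 Fjig [-0.7 -4.3  2.4] w 0.050699472283703556
```

Request:
{"method": "step_arm", "body": {"moves": [[0.2, 0, 8, 0, 0, 0, 0], [-1, 0, 12, 0, 0, 0, 0], [-1, -36, 0, 0, 0, 0, 0], [-1, -36, 0, 0, 0, 0, 0], [-1, -36, 0, 0, 0, 0, 0], [-1, -36, 0, 0, 0, 0, 0], [-1, -36, 0, 0, 0, 0, 0], [-1, -36, 0, 0, 0, 0, 0], [-1, 0, 0, 10, 0, 0, 0], [-1, 0, 0, 0, 0, 0, 0]]}}

```text
t: 13.17
tool_pos: [0.5573, -0.0227, 0.2555]
ee_rot: [-2.161, 0.139, 2.149]
ft_force: [0.2, -0.2, -1.1]
width: -0.0002
```

```bash
python3 - <<'E'
from j import *
st(); w=meas('wrist')[1]; s=meas('side')[1]
cv2.imwrite("pics/c3.png",np.hstack([cv2.resize(w,(440,330)),cv2.resize(s[175:295,270:390],(330,330),interpolation=cv2.INTER_CUBIC)]))
# red handle: two-view top end
for n in("scene","side"):
    im=meas(n)[1]; c=cam(n); hsv=cv2.cvtColor(im,cv2.COLOR_BGR2HSV)
    m=cv2.inRange(hsv,(0,170,60),(3,255,255))|cv2.inRange(hsv,(174,170,60),(180,255,255))
    x0,y0,x1,y1={"scene":(326,250,356,300),"side":(315,180,340,228)}[n]; q=np.zeros_like(m); q[y0:y1,x0:x1]=m[y0:y1,x0:x1]
    k=max(cv2.findContours(q,cv2.RETR_EXTERNAL,cv2.CHAIN_APPROX_NONE)[0],key=cv2.contourArea); print(n,cv2.boundingRect(k))
    a=O+0*EX; J=lambda x,y,z: np.r_[(O+x*EX+y*EY)/1000,z/1000]
    print("predicted end,grip45",proj(c,[J(0,121,179),J(0,95,93),J(0,112,150)]).round(1))
E
```

```text
t 13.17 jig [  1.3 -70.6] z 255.5 yaw err 0.17 Fjig [ 0.2 -0.2 -1.1] w -0.0001943302176032355
scene (335, 268, 13, 20)
predicted end,grip45 [[344.6 269.3]
 [338.  286. ]
 [342.3 275.1]]
side (329, 206, 2, 5)
predicted end,grip45 [[328.7 186.5]
 [328.1 213.9]
 [328.5 196. ]]
```

View pics/c3.png

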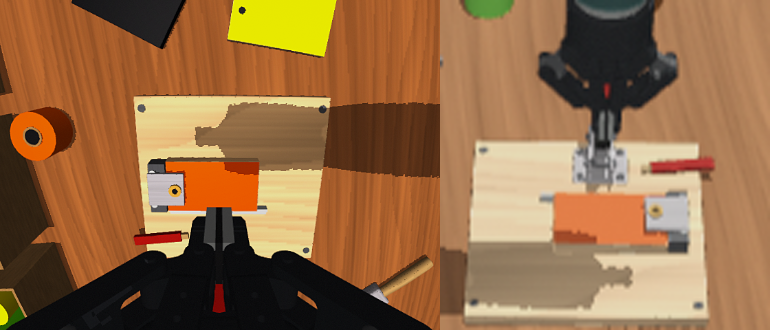

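The blank sits against both stops, and the predicted handle end lands on the red grip in the scene view. Now I move over the clamp.

Request:
{"method": "step_arm", "body": {"moves": [[-1, 0, -35, 0, 0, 0, 0], [-1, 0, -35, 1, 0, 0, 0], [-1, 0, -35, 0, 0, 0, 0], [-1, 0, -35, 0, 0, 0, 0], [-1, 0, -14, 0, 0, 0, 0], [-1, 30, 0, 0, 0, 0, 0], [-1, 30, 0, 0, 0, 0, 0], [-1, 25, 0, 0, 0, 0, 0], [-1, 14, 0, 0, 0, 0, 0], [-1, 0, 0, 0, 0, 0, 0]]}}

```text
t: 14.2
tool_pos: [0.571, 0.1299, 0.1473]
ee_rot: [-2.144, 0.141, 2.168]
ft_force: [0.0, -1.2, 0.1]
width: 0.0003
```

```bash
python3 - <<'E'
from j import *
st()
# handle path: arm rotates about H; handle angle; solve linkage-free: interpolate pivot on circle about (60,50)
H=np.array([60,50.]); p0=np.array([82,50.])-H; p1=np.array([64,72.])-H
a0,a1=np.arctan2(p0[1],p0[0]),np.arctan2(p1[1],p1[0]); print(np.hypot(*p0),np.hypot(*p1),np.degrees([a0,a1]))
for f in np.linspace(0,1,9):
    th=np.radians(73-78*f); a=a0+(a1-a0)*f; P=H+22*np.array([np.cos(a),np.sin(a)]); u=np.array([np.cos(th),np.sin(th)]); n=np.array([-u[1],u[0]])
    for s in (95,): print(round(f,2),round(np.degrees(th)),"surface pt",(P+s*u+8*n).round(1))
E
```

```text
t 14.2 jig [-5.2 82.5] z 147.3 yaw err 0.19 Fjig [ 0.2 -1.2  0.1] w 0.00031119462623446456
22.0 22.360679774997898 [ 0.         79.69515353]
0.0 73 surface pt [102.1 143.2]
0.12 63 surface pt [117.3 142.2]
0.25 54 surface pt [130.8 138.6]
0.38 44 surface pt [142.2 132.4]
0.5 34 surface pt [151.2 123.9]
0.62 24 surface pt [157.5 113.1]
0.75 15 surface pt [161.  100.5]
0.88 5 surface pt [161.6  86.5]
1.0 -5 surface pt [159.3  71.3]
```

Request:
{"method": "step_arm", "body": {"moves": [[-1, 0, 0, 0, 0, 0, 0], [-1, 0, 0, 0, 0, 0, 0]]}}

```text
t: 14.37
tool_pos: [0.5758, 0.1305, 0.1537]
ee_rot: [-2.155, 0.139, 2.154]
ft_force: [0.2, 0.8, -0.0]
width: -0.0001
```

```bash
python3 - <<'E'
from j import *
st(); print(cv2.Rodrigues(manip.state()['ee_rot'])[0].round(4))
E
```

```text
t 14.37 jig [-0.6 83.8] z 153.7 yaw err 0.18 Fjig [ 0.1  0.8 -0. ] w -9.931476260181701e-05
[[ 4.000e-04 -1.284e-01 -9.917e-01]
 [ 0.000e+00 -9.917e-01  1.284e-01]
 [-1.000e+00 -1.000e-04 -4.000e-04]]
```

Request:
{"method": "step_arm", "body": {"moves": [[-1, 0, -6, 0, 0, 0, 0], [-1, 0, -7, 0, 0, 0, 0], [-1, 0, -8, 0, 0, 0, 0], [-1, 0.5, -7, 0, 0, 0, 0], [-1, 1.5, -7, 0, 0, 0, 0], [-1, 3, -6, 0, 0, 0, 0], [-1, 3, -5, 0, 0, 0, 0], [-1, 0, 0, 0, 0, 0, 0]]}}

```text
t: 15.03
tool_pos: [0.581, 0.1777, 0.1448]
ee_rot: [-2.155, 0.136, 2.156]
ft_force: [-0.1, 0.5, 0.2]
width: 0.0003
```

```bash
python3 - <<'E'
from j import *
st(); a=meas('scene')[1][225:345,250:410]; b=meas('side')[1][150:290,250:420]
cv2.imwrite("pics/c4.png",np.hstack([cv2.resize(a,(400,300),interpolation=cv2.INTER_CUBIC),cv2.resize(b,(364,300),interpolation=cv2.INTER_CUBIC)]))
E
```

```text
t 15.03 jig [ -1.5 131.2] z 144.8 yaw err 0.27 Fjig [-0.2  0.4  0.2] w 0.0003318330734295117
```

View pics/c4.png

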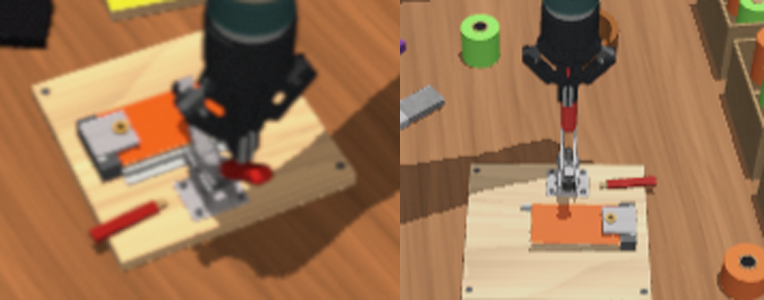

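The handle has swung over ahead of the fingertips: red grip at crop (245,172). I continue down the arc.

Request:
{"method": "step_arm", "body": {"moves": [[-1, 4, -4, 0, 0, 0, 0], [-1, 5, -4, 0.5, 0, 0, 0], [-1, 5, -4, 0, 0, 0, 0], [-1, 5, -2.5, 0, 0, 0, 0], [-1, 6, -2, 0, 0, 0, 0], [-1, 6, -1.5, 0, 0, 0, 0], [-1, 6, -0.5, 0, 0, 0, 0], [-1, 6, 0, 0, 0, 0, 0], [-1, 0, 0, 0, 0, 0, 0]]}}

```text
t: 15.88
tool_pos: [0.5826, 0.1954, 0.1011]
ee_rot: [-2.153, 0.137, 2.156]
ft_force: [0.7, 1.9, 3.3]
width: 0.0001
```

```bash
python3 -c "
from j import *
st()"
```

```text
t 15.88 jig [ -2.3 149. ] z 101.1 yaw err 0.22 Fjig [0.4 2.  3.3] w 0.00012303550758078184
```

Request:
{"method": "step_arm", "body": {"moves": [[-1, 4, 0, 0, 0, 0, 0], [-1, 4, 0, 0, 0, 0, 0], [-1, 0, 0, 0, 0, 0, 0]]}}

```text
t: 16.13
tool_pos: [0.5821, 0.1942, 0.093]
ee_rot: [-2.154, 0.14, 2.158]
ft_force: [-1.2, 0.2, -0.2]
width: -0.0002
```

Request:
{"method": "step_arm", "body": {"moves": [[-1, 4, 0, 0, 0, 0, 0], [-1, 3, 0, 0, 0, 0, 0], [-1, 0, 0, 0, 0, 0, 0]]}}

```text
t: 16.38
tool_pos: [0.5822, 0.1943, 0.0861]
ee_rot: [-2.153, 0.14, 2.157]
ft_force: [-0.5, 0.3, -0.6]
width: -0.0002
```

Request:
{"method": "step_arm", "body": {"moves": [[-1, 2, 0, 0, 0, 0, 0], [-1, 0, 0, 0, 0, 0, 0]]}}

```text
t: 16.55
tool_pos: [0.5828, 0.1946, 0.0849]
ee_rot: [-2.155, 0.139, 2.156]
ft_force: [-0.7, 0.6, 0.5]
width: -0.0002
```

Request:
{"method": "step_arm", "body": {"moves": [[-1, 2, 0, 0, 0, 0, 0], [-1, 0, 0, 0, 0, 0, 0]]}}

```text
t: 16.72
tool_pos: [0.5832, 0.1947, 0.0838]
ee_rot: [-2.155, 0.139, 2.155]
ft_force: [-2.1, -0.6, 5.9]
width: -0.0001
```

Request:
{"method": "step_arm", "body": {"moves": [[-1, 1.5, 0, 0, 0, 0, 0], [-1, 0, 0, 0, 0, 0, 0]]}}

```text
t: 16.88
tool_pos: [0.5832, 0.1948, 0.083]
ee_rot: [-2.156, 0.139, 2.154]
ft_force: [-3.5, -1.3, 7.3]
width: 0.0003
```

Request:
{"method": "step_arm", "body": {"moves": [[-1, -20, 0, 0, 0, 0, 0], [-1, -35, 0, 0, 0, 0, 0], [-1, -35, 0, 0, 0, 0, 0], [-1, -35, 0, 0, 0, 0, 0], [-1, -35, 0, 0, 0, 0, 0], [-1, -35, 0, 0, 0, 0, 0], [-1, 0, 35, 0, 0, 0, 0], [-1, 0, 35, 0, 0, 0, 0], [-1, 0, 35, 0, 0, 0, 0], [-1, 0, 35, 0, 0, 0, 0]]}}

```text
t: 17.72
tool_pos: [0.5649, 0.0548, 0.2772]
ee_rot: [-2.157, 0.138, 2.154]
ft_force: [0.3, -0.3, -0.8]
width: -0.0005
```

Request:
{"method": "step_arm", "body": {"moves": [[-1, 0, 35, 0, 0, 0, 0], [-1, 0, 35, 0, 0, 0, 0], [-1, 0, 35, 0, 0, 0, 0], [-1, 0, 35, 0, 0, 0, 0], [-1, 0, 0, 0, 0, 0, 0], [-1, 0, 0, 0, 0, 0, 0]]}}

```text
t: 18.22
tool_pos: [0.5469, -0.0846, 0.2767]
ee_rot: [-2.153, 0.142, 2.153]
ft_force: [-1.0, 0.9, -0.1]
width: 0.0002
```

```bash
python3 - <<'E'
from j import *
st(); a=meas('scene')[1]; b=meas('side')[1]; c=cam("wrist"); w=meas('wrist')[1]
r=lambda i,s: cv2.resize(i,s,interpolation=cv2.INTER_CUBIC)
cv2.imwrite("pics/c5.png",np.hstack([r(w,(440,330)),r(a[215:345,245:405],(350,330))]))
hsv=cv2.cvtColor(w,cv2.COLOR_BGR2HSV); m=cv2.inRange(hsv,(3,150,60),(15,255,255)); m[:150]=0; m[:,:150]=0;m[:,450:]=0
for k in cv2.findContours(m,cv2.RETR_EXTERNAL,cv2.CHAIN_APPROX_NONE)[0]:
    if cv2.contourArea(k)>300:
        P=np.array([jig(onz(c,p[0],.036)) for p in k]); print(cv2.boundingRect(k),P.min(0),P.max(0))
J=lambda x,y,z: np.r_[(O+x*EX+y*EY)/1000,z/1000]
for n,im in(("scene",a),("side",b)):
    c=cam(n); print(n,"pred locked end",proj(c,[J(0,199,59),J(0,110,66)]).round(1))
    h=cv2.cvtColor(im,cv2.COLOR_BGR2HSV); q=cv2.inRange(h,(0,150,50),(4,255,255))|cv2.inRange(h,(174,150,50),(180,255,255))
    for k in cv2.findContours(q,cv2.RETR_EXTERNAL,cv2.CHAIN_APPROX_NONE)[0]:
        x,y,ww,hh=cv2.boundingRect(k)
        if ww*hh>40 and 280<x<410 and 150<y<330: print(n,"red",(x,y,ww,hh))
E
```

```text
t 18.22 jig [  -0.9 -133.3] z 276.7 yaw err -0.01 Fjig [-1.1  0.7 -0.1] w 0.00022415779535027317
(244, 288, 124, 63) [-49.8 -39.5] [69.6 29.7]
(150, 150, 300, 250) [-120.2 -171.5] [181.8  95.8]
scene pred locked end [[358.1 329.2]
 [340.5 298. ]]
scene red (286, 306, 27, 16)
scene red (338, 297, 23, 35)
side pred locked end [[327.7 197. ]
 [327.9 216.4]]
side red (347, 232, 23, 6)
```

View pics/c5.png

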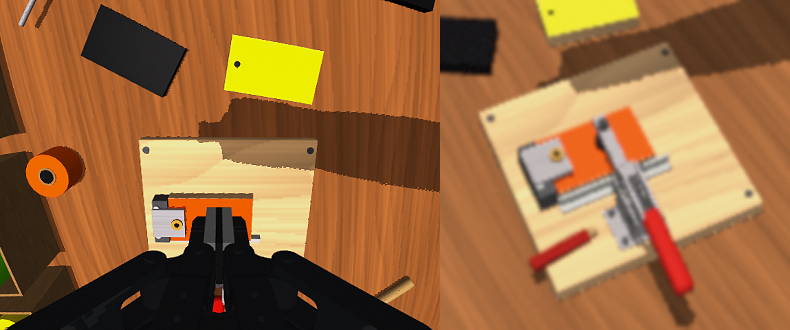

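The blank spans jig x -49.8 to 69.6 and y -39.5 to 29.7, the seated position. The red handle lies level, with its end where the locked pose predicts. Handing in.

```bash
python3 -c "
from h import *
print(manip.close_job())"
```

```text
the job is handed in; nothing more can be done
None
```

The blank is seated against both stops and clamped. I handed the job in just after t = 18.2 s, with the arm about 0.28 m up and touching nothing.

- **Seating:** I pushed the blank to the side fence with both open fingertips, then to the end stop with the closed fingers. A second light push on the fence side met resistance at the same place. Contact forces were about 4 to 7 N.
- **Clamping:** I pushed the red handle over and down. Resistance reached about 3 N, fell to nothing as it snapped past centre, and rose to 7 N when I pressed it onto its stop.
- **Last checks:** After clamping, the wrist view put the blank's top at jig x -49.8 to 69.6 and y -39.5 to 29.7 mm; seated is -50 to 70 and -40 to 30 mm. The handle's end in the scene view was within a few pixels of where the locked position should appear. The pencil, yellow board and orange roll looked unmoved.
- **Checks that failed or were weak:**
    - One colour-mask measurement from the scene camera picked up the wrong object, so I dropped it.
    - A side-view mask did not find the handle, before or after clamping, so the lock rests on the scene view and the forces.
    - One side-view reading of the blank, taken during the end push, put its y about 5 to 7 mm off; the wrist view and the contact forces disagreed with it.
    - I did not measure the bystanders' positions.

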